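# Seat a plaster cast against its stop and lock the toggle clamp

### The job

Get the plaster dental cast in the bench holder ready for work: push it gently along the bed, away from the robot, until it is pressed fully home against the stop screw, and press it there for a moment. Then, with the cast left home, push the upright toggle-clamp handle over with a fingertip so that it snaps over centre and the pad holds the cast down. The plaster chips and the clamp bends if pushed hard, so go by feel, never push the cast with more than 15 N or the clamp with more than 25 N, and leave the other things on the bench where they are.

Things in the scene. Friction and masses are not known exactly. Their poses are not given: they have to be found in the camera images.
- holder: Bench holder on a shallow green tray (340 x 320 mm, rim 12 mm high, floor 4 mm thick), all bolted down. Origin: underside of the tray, below the bed; x runs along the bed away from the robot, y left, z up. Dark steel bed: x -100 to 90 mm, 100 mm wide, top at z 14 mm. Two rails along it, x -96 to 26 mm, tops at z 22 mm, inner faces at y = +-33.5 mm.
- stop: Steel stop block, 12 x 40 x 20 mm, fixed on the bed at holder x 36 to 48 mm; origin: middle of its underside. A 12 mm thick stop screw sticks out of it towards the robot, on the centre line, 9 mm above the bed, by 6 to 30 mm: the setting differs each time and is not measured, so home must be felt.
- stop_face (a point): Middle of the stop block's face, at the height of the screw. In the screw's end a brass pin sticks out 3 mm more on a weak spring (0.2 to 0.45 N). Home: pin pushed in, cast bearing on the solid screw with over 2 N for 0.15 s (sliding the cast takes 0.5 to 1.5 N, more if the fingertip also bears down on it). Released, the cast stays by friction; it may sit up to 3 mm back, but must still touch the pin.
- cast: Off-white plaster dental cast, loose on the bed between the rails: base 66 (x) x 64 (y) x 18 mm, on it a horseshoe of teeth up to 29.5 mm. Origin: middle of the underside; x points to the heel, facing the stop (heel face at x +33 mm, flat ledge 35 mm long before it); the flat front face to push on is at x -33 mm. 0.16 to 0.3 kg. Starts 18 to 55 mm short of home.
- clamp_arm: Hold-down arm of the toggle clamp: steel bar 12 mm wide, 64 mm from pivot to spindle, an 11 mm rubber pad on a sprung spindle below its end. Origin at the clamp's pivot (holder x 64, z 52 mm, between cheek plates up to z 64 mm). Starts raised 49 degrees (up to z 108 mm, at holder x 0 to 30 mm); the handle drives it down; locked, the pad presses the cast's heel at holder x 0 with about 5 N.
- clamp_handle (a joint): Angle of the clamp handle in rad: 0 = open, upright; 1.15 = locked, leaning away from the robot. Over-centre spring: up to 0.55 it pushes the handle back to open (0.5 N m at the start, falling to none), beyond that it snaps on by itself to 1.15 and stays. Pushing it takes about 8 N at 63 mm above the pivot.
- handle_tip (a point): Top end of the handle, 95 mm from the pivot. The handle is a flat bar with a black grip 12 mm thick (holder x), 24 mm wide (y), covering its last 55 mm; it starts upright, its top at holder z 147 mm (holder x 64 mm), and is pushed away from the robot in holder +x, with the fingertip above the raised arm (over z 110 mm).
- spare_cast: Bystander: spare pale-brown plaster cast, 66 x 64 x 30 mm, on the bench right of the tray. Origin: middle of its underside.
- spatula: Bystander: spatula, 170 mm long, lying on the tray left of the bed. Origin: its underside.
- jar: Bystander: small jar, 44 mm across, 45 mm high, on the tray right of the clamp. Origin: middle of its underside.
- bowl: Bystander: grey mixing bowl, 90 mm across, 50 mm high, beyond the tray on the left. Origin: middle of its underside.
- handpiece: Bystander: steel handpiece, 140 mm long, 22 mm thick, lying left of the tray. Origin: its underside.
- bur_block: Bystander: aluminium block with three holes, 50 x 35 x 20 mm, on the tray left of the clamp. Origin: middle of its underside.
- brush: Bystander: brush, 150 mm long, lying on the tray right of the bed. Origin: its underside.
Not all that is in view belongs to the job. What is shaped like the cast but green or yellow is not meant.

How it is judged (in metres and radians):
On the way, in this order (a step that is already met when the one before it is completed fails the run):
1. the cast is pressed home against the solid stop screw (more than 2 N on the stop, for 0.15 s) while the clamp is still open (contact force between cast and stop above 2 N and value of joint clamp_handle below 0.2 rad), for 0.15 s.
2. the clamp handle has snapped over centre and the pad bears on the cast (value of joint clamp_handle above 1 rad and contact force between clamp_arm and cast above 2 N), for 0.2 s.
At the end, for the whole second after the job is handed in: The clamp handle is past 1.0 rad, its pad presses on the cast with more than 2 N, the cast still touches the stop screw's pin (more than 0.1 N, so within about 3 mm of home), lies flat within 0.06 rad and is at rest (all of step 2 and contact force between cast and stop above 0.1 N and angle between cast's own z axis and vertical below 0.06 rad and linear speed of cast below 0.01 m/s).
It fails at once if the cast is pushed against the stop harder than 15 N (contact force between cast and stop above 15 N).
It fails at once if the fingers or arm push the cast harder than 15 N (contact force between any of the fingers, the arm and cast above 15 N).
It fails at once if the fingers or arm push the holder or its clamp harder than 25 N (contact force between any of the fingers, the arm and holder above 25 N).
It fails at once if another thing on the bench is moved by more than 25 mm (distance of any of spare_cast, spatula, jar, bowl, handpiece, bur_block, brush from where it was at the start of the episode above 0.025 m).
It also fails if it takes over 54 s, if anything falls off the work surface, if the arm or the gripper's body presses on something with over 40 N, if the wrist force passes 120 N, or if a joint passes its speed limit or range.

### The arm

A 6-joint arm with a two-finger parallel gripper is mounted at the origin on the work surface. World frame = base frame: x ahead of the robot, y to its left, z up, the work surface at z = 0. Lengths are in mm, angles in degrees, forces in N, time in s.
With the tool pointing down it reaches from about 300 to 850 mm from the base axis. Payload 4.2 kg.
Tool frame: the origin (TCP) lies on the centre line of the jaws, within the pads' length; the fingertips stand 11 mm ahead of it and the grasp point (between the pads) lies 8 mm behind it; z points along the fingers, y is the direction in which the jaws open and shut (so a half turn about z gives the same grasp; the last joint's range is limited). The gripper opens to 91 mm and grips with 3 to 60 N. Pads are 32 mm wide; open, the fingers measure 118 mm over their backs; the gripper's body (76 mm by 178 mm) begins 60 mm behind the grasp point.
Start: joints at [72.823, 18.312, 89.639, -0, 72.044, -1.146], TCP at [158.796, 552.656, 200.276] pointing down, gripper open.
Joint ranges: [-177.97, 177.97], [-48.28, 115.42], [12.27, 149.76], [-77.06, 257.06], [2.81, 150.46], [-146.56, 146.56]. Speed limits (degrees/s): [147.25, 147.25, 180, 180, 180, 180].

### API

Orientations are given as [roll, pitch, yaw] about the fixed x, y, z axes, in that order (R = Rz(yaw) Ry(pitch) Rx(roll)).
In Python, from workcell import env, grab_frame gives the robot as it stands. The module is installed in compiled form; this text tells all that it offers.
- The arm moves only by the tool arm_command, never from a script. Its argument "series" is one flat list of numbers, 6 for each row, row after row: the shift along the world's x, y, z each as a share of 400 mm, from -1 to 1, then the turn, a rotation vector about the world's x, y, z each as a share of 45 degrees, from -1 to 1. A call has 1 to 20 rows; each row shifts and turns the commanded pose from where the row before left it; what a row does not reach is not made up. A row lasts 1/12 s, in which the tool goes at most 41.7 mm and 7.16 degrees, less where a joint would pass 70% of its speed; a pose out of reach is approached as far as the arm can. A call with a number of a shift or a turn outside -1 to 1 is refused whole. A call with a gripper value outside its range is refused whole. "hand" is the opening, from 0 (shut) to 1 (fully open), set as the call begins (left out, the last holds). The fingers move at their own pace and stop on an object; "newtons" is the grip in N (left out, the last holds). Time passes only in rows, so rows that do not move let the fingers close. It gives the time, the measured TCP pose, the force and the opening at its end, in the units of the state.
- env.state(): the state, without advancing time (a new reading comes with each control period).
- grab_frame(name): name is "scene" or "side" or "wrist"; returns a dict with "frame" (384x512x3 uint8, red, green, blue), "intrinsics" (3x3 intrinsics, pixels), "R" (3x3) and "t" (3): a world point X has camera coordinates R X + t; the wrist camera has in their place "tool_from_camera" (4x4, takes a point from camera to tool coordinates, whose origin is the TCP and whose axes are the flange's). Camera axes: x right, y down, z forward; pixel columns grow to the right and rows downward; lengths in mm; the calibration is good to about 2 mm. A picture is of the moment at which its call begins: read the wrist's pose just before it. There is no depth.
- env.job_done(): hands the job in, once; it reports no verdict.
The state is a dict: "time_s": time; "qpos": joint angles; "qvel": joint speeds; "effort": joint torques, N m; "ee_pos": TCP position; "ee_rot": TCP orientation; "force": force on the tool from outside, world axes, zero at the start; "torque": the same for the moment, N m; "gripper_width": finger opening in mm.
Only numpy, scipy, OpenCV 4.12 (cv2) and the standard library are available. Lean on these libraries where they do the work, as an engineer would, in place of code of your own. Each camera call takes 0.05 s, during which the arm holds its last target.

## Working session

There is one attempt and no reset: what is moved stays moved. The work goes in short steps, Python scripts to look and compute and a tool call to move; the robot and the scene stay as the last step left them, time stands still between calls to the robot, and variables do not carry over. Pictures are saved under pics/ and viewed, and the job is handed in when it is done.

Besides the shell and the picture viewer there is one more tool, called after "Call:" as a command line: name --argument value ..., lists and objects as JSON in quotes. arm_command: Moves the arm, as the interface text tells. Shift numbers are shares of 400 mm and turn numbers shares of 45 degrees, none past 1 either way. Its arguments: {"type":"object","properties":{"series":{"type":"array"},"hand":{"type":"number"},"newtons":{"type":"number"}},"required":["series"]}

```bash
mkdir -p pics; python3 - <<'E'
from workcell import env, grab_frame
import cv2,pickle
s=env.state(); print({k:s[k] for k in('time_s','ee_pos','ee_rot','force','gripper_width')})
d={}
for n in("scene","side","wrist"):
    f=grab_frame(n); d[n]=f; cv2.imwrite(f"pics/{n}0.png",f["frame"][:,:,::-1])
    print(n,f["intrinsics"].tolist(),{k:v.tolist() for k,v in f.items() if k not in("frame","intrinsics")})
pickle.dump(d,open("d0.pkl","wb"))
E
```

```text
{'time_s': 0.0, 'ee_pos': array([158.64975962, 552.13456261, 199.41979841]), 'ee_rot': array([-1.79898859e+02,  1.95895695e-04,  1.63970059e+02]), 'force': array([-0.329833  , -0.10624736, -0.65593254]), 'gripper_width': 91.37324783755507}
scene [[459.367727718016, 0.0, 263.3806529703224], [0.0, 459.367727718016, 192.68088489211843], [0.0, 0.0, 1.0]] {'R': [[-0.7965057791250001, 0.6046245312143687, -0.0027785021651156373], [0.43848344274441853, 0.5744625676154467, -0.6911765540349807], [-0.41630615448186564, -0.5517444468795979, -0.722680601011296]], 't': [390.39684794687383, -202.3564187252069, 1642.9535083143583]}
side [[358.8849744477306, 0.0, 257.55421949094733], [0.0, 358.8849744477306, 189.2047236674592], [0.0, 0.0, 1.0]] {'R': [[0.9834743160634152, -0.180101695247303, 0.018483749961668666], [-0.12657640269644718, -0.7569823675544464, -0.6410585850701102], [0.12944761073123262, 0.6281250469299186, -0.7672693409066094]], 't': [-512.4552672385314, 184.65477427743724, 957.9296698335799]}
wrist [[326.67066948479606, 0.0, 259.231098540156], [0.0, 326.67066948479606, 196.64434421120998], [0.0, 0.0, 1.0]] {'tool_from_camera': [[0.0009362931077250334, -0.9661152564665428, -0.2581093461651477, 73.080507534003], [0.9999995516555358, 0.0009411097259134941, 0.0001048866464209213, 0.3171321791909376], [0.00014157662671822764, -0.2581093286478957, 0.9661157044686671, -185.51716085979453], [0.0, 0.0, 0.0, 1.0]]}
```

View pics/scene0.png

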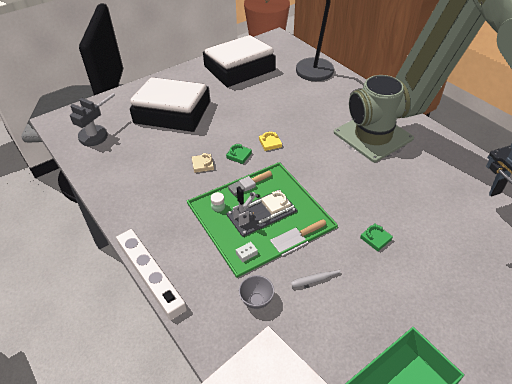

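View pics/side0.png

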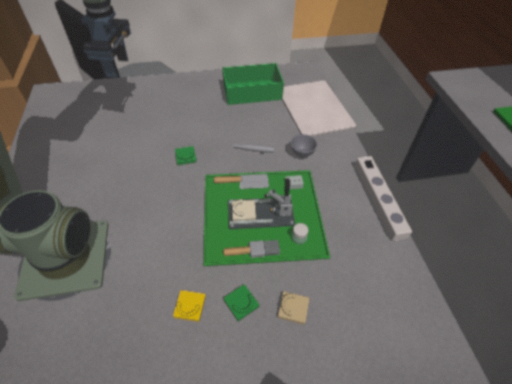

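View pics/wrist0.png

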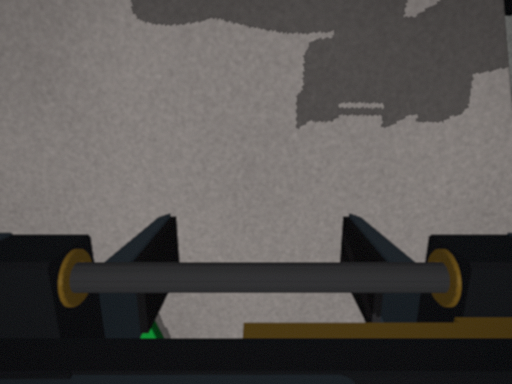

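The scene view shows the tray around (262,218), with the off-white cast in it at (277,203). In the side view the cast is at (245,210). 
Things that could be taken for the cast: pale-brown (203,162), green (238,153), yellow (270,141) and green (376,236). Only the off-white one lies on the bed between the rails, so I choose that one and check it in a close crop.

```bash
cat > h.py <<'E'
import numpy as np,cv2,pickle
def cam(f):
    return f["intrinsics"],np.array(f["R"]),np.array(f["t"])
def onplane(f,px,z):
    K,R,t=cam(f); px=np.atleast_2d(px).astype(float)
    d=np.c_[px,np.ones(len(px))]@np.linalg.inv(K).T@R; c=-R.T@t
    return c+d*((z-c[2])/d[:,2])[:,None]
def proj(f,X):
    K,R,t=cam(f); p=(np.atleast_2d(X)@R.T+t)@K.T; return p[:,:2]/p[:,2:]
def tri(fs,pxs):
    P=[cam(f)[0]@np.c_[cam(f)[1],cam(f)[2]] for f in fs]
    X=cv2.triangulatePoints(P[0],P[1],np.array(pxs[0],float).reshape(2,1),np.array(pxs[1],float).reshape(2,1)); return (X[:3]/X[3]).ravel()
E
python3 - <<'E'
from h import *
d=pickle.load(open("d0.pkl","rb"))
for n,(x,y,w,h) in {"scene":(180,155,165,125),"side":(195,160,140,110)}.items():
    im=d[n]["frame"][:,:,::-1]; cr=cv2.resize(im[y:y+h,x:x+w],None,fx=4.8,fy=4.8,interpolation=cv2.INTER_CUBIC)
    cv2.imwrite(f"pics/crop_{n}.png",cr)
    hsv=cv2.cvtColor(np.ascontiguousarray(im),cv2.COLOR_BGR2HSV)
    m=cv2.inRange(hsv,(50,120,40),(75,255,255))
    cs,_=cv2.findContours(m,cv2.RETR_EXTERNAL,cv2.CHAIN_APPROX_NONE)
    for c in sorted(cs,key=cv2.contourArea)[-2:]:
        q=cv2.approxPolyDP(cv2.convexHull(c),6,True).reshape(-1,2)
        print(n,cv2.contourArea(c),q.tolist()); W=onplane(d[n],q,12); print(W.round(1).tolist(), [round(float(np.linalg.norm(W[i]-W[i-1])),1) for i in range(len(W))], W.mean(0))
E
```

```text
scene 3485.0 [[463, 374], [456, 383], [346, 383], [412, 327]]
[[470.7, 721.9, 12.0], [500.2, 724.9, 12.0], [695.6, 576.2, 12.0], [472.5, 576.0, 12.0]] [146.0, 29.6, 245.6, 223.2] [534.77132729 649.76765998  12.        ]
scene 6505.5 [[279, 163], [336, 227], [236, 276], [187, 201]]
[[362.6, -82.0, 12.0], [402.0, 233.8, 12.0], [730.0, 195.5, 12.0], [694.4, -118.9, 12.0]] [333.8, 318.3, 330.2, 316.4] [547.24972656  57.1138876   12.        ]
side 1707.5 [[274, 65], [280, 97], [228, 102], [224, 69]]
[[744.5, 823.6, 12.0], [719.5, 593.6, 12.0], [513.3, 593.5, 12.0], [526.0, 825.0, 12.0]] [218.5, 231.3, 206.2, 231.9] [625.82101326 708.92968182  12.        ]
side 9102.0 [[308, 172], [328, 257], [204, 263], [207, 176]]
[[720.7, 186.7, 12.0], [690.5, -121.7, 12.0], [362.5, -83.1, 12.0], [398.3, 222.6, 12.0]] [324.4, 309.8, 330.3, 307.8] [542.9977759   51.12026339  12.        ]
```

View pics/crop_scene.png

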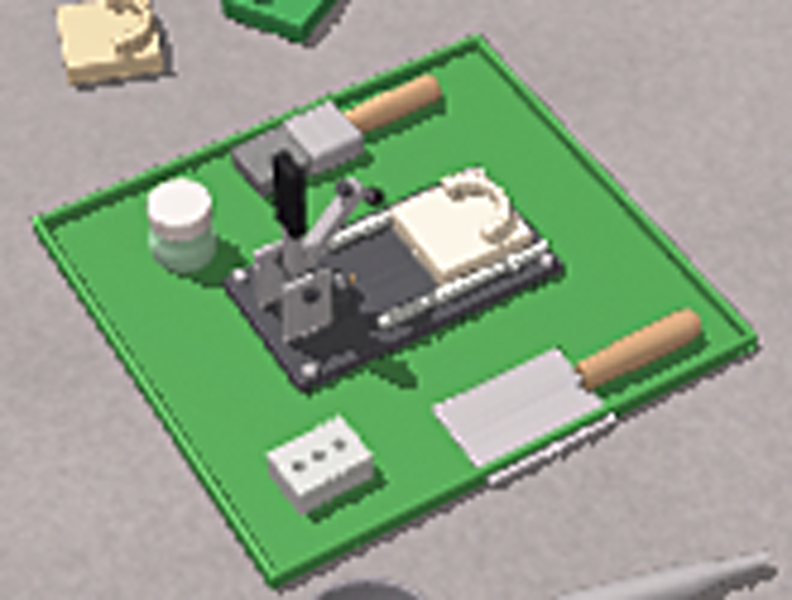

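View pics/crop_side.png

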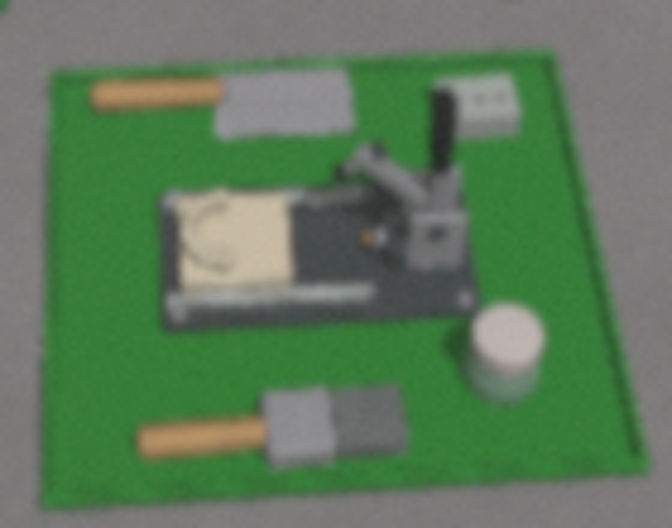

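The crops confirm the cast: off-white, between the rails, teeth toward the robot. The bed is yawed about -6.5°. I'll move the wrist camera over the tray and turn the tool to match the bed.

Call:
arm_command --series '[0.06,-0.07,0.007,0,0,0.012,0.06,-0.07,0.007,0,0,0.012,0.06,-0.07,0.007,0,0,0.012,0.06,-0.07,0.007,0,0,0.012,0.06,-0.07,0.007,0,0,0.012,0.06,-0.07,0.007,0,0,0.012,0.06,-0.07,0.007,0,0,0.012,0.06,-0.07,0.007,0,0,0.012,0.06,-0.07,0.007,0,0,0.012,0.06,-0.07,0.007,0,0,0.012,0.06,-0.07,0.007,0,0,0.012,0.06,-0.07,0.007,0,0,0.012,0.06,-0.07,0.007,0,0,0.012,0.06,-0.07,0.007,0,0,0.012,0.06,-0.07,0.007,0,0,0.012,0.06,-0.07,0.007,0,0,0.012,0.06,-0.07,0.007,0,0,0.012,0.06,-0.07,0.007,0,0,0.012,0,0,0,0,0,0,0,0,0,0,0,0]' --hand 0 --newtons 20

```text
time_s: 1.82
ee_pos: [591.4, 47.2, 249.8]
ee_rot: [180.0, -0.1, 173.5]
force: [0.1, 0.3, -0.2]
gripper_width: 1.0
```

```bash
cat >> h.py <<'E'
from scipy.spatial.transform import Rotation as Ro
def wristcam(s,f):
    T=np.eye(4); T[:3,:3]=Ro.from_euler('xyz',s["ee_rot"],degrees=True).as_matrix(); T[:3,3]=s["ee_pos"]
    C=np.linalg.inv(T@np.array(f["tool_from_camera"]))
    f["R"]=C[:3,:3]; f["t"]=C[:3,3]; return f
def look(tag):
    from workcell import env,grab_frame
    s=env.state(); f=wristcam(s,grab_frame("wrist")); cv2.imwrite(f"pics/{tag}.png",f["frame"][:,:,::-1]); pickle.dump(f,open(tag+".pkl","wb"))
    print(s["time_s"],s["ee_pos"].round(1),s["ee_rot"].round(2),s["force"].round(2),s["qpos"].round(1)); return f
E
python3 -c "
from h import *; look('w1')"
```

```text
1.8167 [591.4  47.2 249.8] [ 1.7999e+02 -8.0000e-02  1.7351e+02] [ 0.07  0.32 -0.22] [  3.4  18.6  82.1   0.   79.4 -80.1]
```

View pics/w1.png

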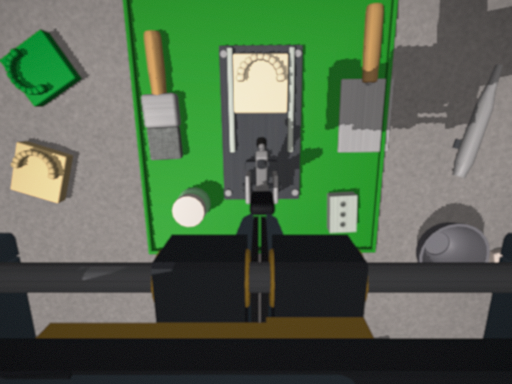

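The wrist view shows the whole bed, with corners near (222,46), (300,46), (225,197) and (298,198). The cast's front edge is at row ~53 and its heel edge at row ~113. The handle top is at (262,200).

```bash
python3 - <<'E'
from h import *
f=pickle.load(open("w1.pkl","rb")); im=f["frame"][:,:,::-1]
cr=im[35:215,205:315]; cv2.imwrite("pics/w1c.png",cv2.resize(cr,None,fx=3.3,fy=3.3,interpolation=cv2.INTER_CUBIC))
hsv=cv2.cvtColor(np.ascontiguousarray(im),cv2.COLOR_BGR2HSV)
# tray
g=cv2.inRange(hsv,(50,120,40),(75,255,255)); roi=np.zeros_like(g); roi[0:235,150:380]=255
inv=cv2.bitwise_and(cv2.bitwise_not(g),roi)
bed=np.zeros_like(g); bed[30:235,205:315]=inv[30:235,205:315]
c=max(cv2.findContours(bed,0,1)[0],key=cv2.contourArea); pts=c.reshape(-1,2)
print("bed bbox",cv2.boundingRect(c))
P=[[222,46],[300,46],[225,197],[298,198]]
W=onplane(f,P,14); print(W.round(1).tolist())
print("len",np.linalg.norm(W[0]-W[2]),np.linalg.norm(W[1]-W[3]),"wid",np.linalg.norm(W[0]-W[1]),np.linalg.norm(W[2]-W[3]))
y=cv2.inRange(hsv,(8,20,140),(30,160,255)); y[:,:205]=0;y[:,315:]=0;y[130:]=0
c=max(cv2.findContours(y,0,1)[0],key=cv2.contourArea); r=cv2.minAreaRect(c); print("cast",r,cv2.boxPoints(r).tolist())
for z in(32,):print(onplane(f,cv2.boxPoints(r),z).round(1).tolist())
E
```

```text
bed bbox (219, 45, 84, 190)
[[441.2, 20.0, 14.0], [451.6, 112.2, 14.0], [625.7, -2.2, 14.0], [638.0, 94.5, 14.0]]
len 185.84215381321079 187.2446342650977 wid 92.74989035431648 97.51726916834389
cast ((259.5, 82.5), (59.0, 55.0), 90.0) [[232.0, 53.0], [287.0, 53.0], [287.0, 112.0], [232.0, 112.0]]
[[453.2, 31.9, 32.0], [460.2, 94.4, 32.0], [525.3, 88.5, 32.0], [517.9, 23.2, 32.0]]
```

View pics/w1c.png

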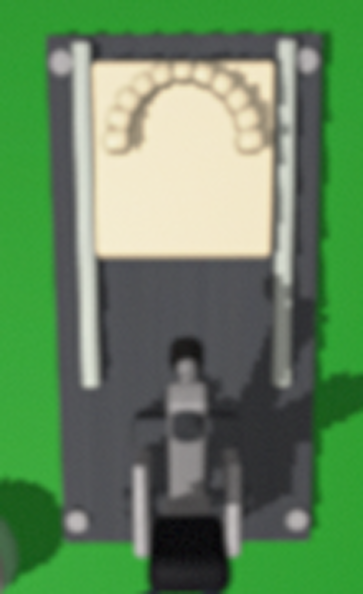

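```bash
python3 - <<'E'
from h import *
f=pickle.load(open("w1.pkl","rb")); d=pickle.load(open("d0.pkl","rb"))
o=np.array([205,35]); q=lambda L:o+np.array(L)/3.3-0.35
B=onplane(f,q([[48,36],[324,34],[64,540],[314,540]]),14); print("bed",B.round(1).tolist())
print(np.linalg.norm(B[0]-B[2]),np.linalg.norm(B[1]-B[3]),np.linalg.norm(B[0]-B[1]),np.linalg.norm(B[2]-B[3]))
# fit holder pose
H=np.array([[-100,-50],[-100,50],[90,-50],[90,50]]); 
a=H-H.mean(0); b=B[:,:2]-B[:,:2].mean(0)
th=np.arctan2((a[:,0]*b[:,1]-a[:,1]*b[:,0]).sum(),(a*b).sum()); R=np.array([[np.cos(th),-np.sin(th)],[np.sin(th),np.cos(th)]])
org=B[:,:2].mean(0)-R@H.mean(0); print("yaw",np.degrees(th),"org",org, "resid",(B[:,:2]-org)@R-H)
C=onplane(f,q([[93,62],[270,62],[97,258],[273,257]]),32); print("cast in holder",((C[:,:2]-org)@R).round(1).tolist())
# heights by 2 views
s=lambda L:np.array([195,160])+np.array(L)/4.8-.4; c=lambda L:np.array([180,155])+np.array(L)/4.8-.4
for n,w,sd,sc in [("heelR",[97,258],[294,285],None),("heelL",[273,257],[290,193],[440,282]),("frontL",[270,62],[178,193],None),("frontR",[93,62],[182,286],None),("handletop",[188,575],[443,92],[288,155])]:
    X=tri([f,d["side"]],[q([w])[0],s(sd)]); print(n,"w+side",X.round(1),((X[:2]-org)@R).round(1))
    if sc: X=tri([f,d["scene"]],[q([w])[0],c(sc)]); print(n,"w+scene",X.round(1),((X[:2]-org)@R).round(1))
X=tri([d["scene"],d["side"]],[c([288,155]),s([443,92])]); print("handletop scene+side",X,(X[:2]-org)@R)
E
```

```text
bed [[440.4, 16.8, 14.0], [450.9, 115.6, 14.0], [627.4, -3.7, 14.0], [638.7, 96.9, 14.0]]
188.1001318291204 188.77356158746124 99.39980843030276 101.2530319843591
yaw -6.04085888977137 org [544.30153723  55.85729706] resid [[ 0.77063491  0.20535043]
 [ 0.79488439 -0.3948441 ]
 [-1.13067288 -0.53057369]
 [-0.43484642  0.72006736]]
cast in holder [[-87.6, -32.5], [-87.2, 28.9], [-21.8, -32.9], [-21.7, 30.9]]
heelR w+side [519.7  24.7  23.9] [-21.2 -33.5]
heelL w+side [527.6  88.7  30.3] [-20.  31.]
heelL w+scene [527.1  88.5  27. ] [-20.5  30.7]
frontL w+side [461.1  93.3  38.5] [-86.6  28.5]
frontR w+side [453.8  32.3  28.2] [-87.6 -32.9]
handletop w+side [605.4  48.3 154.3] [61.6 -1.1]
handletop w+scene [606.1  47.3 153.7] [62.4 -2. ]
handletop scene+side [606.516901    47.65490964 154.61928465] [62.73308813 -1.60944157]
```

Heights check out: cast top ~30 mm against 32, handle top ~154 against 147. The holder origin is about (544, 56) with yaw -6.2°, and the cast front is at holder x -87. Next I bring the closed fingertips down behind the cast.

Call:
arm_command --series '[-0.0822,0.01,0,0,0,0,-0.0822,0.01,0,0,0,0,-0.0822,0.01,0,0,0,0,-0.0822,0.01,0,0,0,0,-0.0822,0.01,0,0,0,0,0,0,-0.0875,0,0,0,0,0,-0.0875,0,0,0,0,0,-0.0875,0,0,0,0,0,-0.0875,0,0,0,0,0,-0.0875,0,0,0,0,0,-0.0875,0,0,0,0,0,0,0,0,0,0,0,0,0,0,0,0]'

```text
validation failed for argument at $.se...
```

```bash
python3 - <<'E'
from h import *
look('w2')
from workcell import grab_frame
d={}
for n in("scene","side"):
    f=grab_frame(n);d[n]=f
a=d["scene"]["frame"][155:280,180:345];b=d["side"]["frame"][140:265,180:345]
cv2.imwrite("pics/s2.png",np.hstack([cv2.resize(i,None,fx=2.4*2/2,fy=2.4,interpolation=cv2.INTER_CUBIC) for i in(a,b)])[:,:,::-1])
E
```

```text
1.8667 [590.5  48.4 249.9] [ 1.7998e+02 -1.1000e-01  1.7361e+02] [-0.81  0.35 -0.72] [  3.5  18.5  82.2   0.   79.4 -80.1]
```

View pics/s2.png

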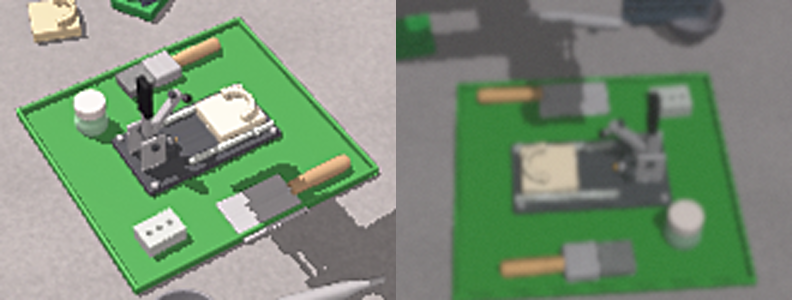

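The call was refused because of my row count, so nothing moved. The pictures show the scene unchanged. I'm resending it corrected.

Call:
arm_command --series '[-0.082,0.0095,0,0,0,0,-0.082,0.0095,0,0,0,0,-0.082,0.0095,0,0,0,0,-0.082,0.0095,0,0,0,0,-0.082,0.0095,0,0,0,0,0,0,-0.0875,0,0,0,0,0,-0.0875,0,0,0,0,0,-0.0875,0,0,0,0,0,-0.0875,0,0,0,0,0,-0.0875,0,0,0,0,0,-0.0875,0,0,0,0,0,0,0,0,0,0,0,0,0,0,0,0]'

```text
validation failed for argument at $.se...
```

```bash
python3 - <<'E'
from h import *
look('w2')
from workcell import grab_frame
d={}
for n in("scene","side"):
    f=grab_frame(n);d[n]=f
a=d["scene"]["frame"][155:280,180:345];b=d["side"]["frame"][140:265,180:345]
cv2.imwrite("pics/s2b.png",np.hstack([cv2.resize(i,None,fx=2.4,fy=2.4,interpolation=cv2.INTER_CUBIC) for i in(a,b)])[:,:,::-1])
E
```

```text
2.0167 [589.9  49.7 250.6] [ 1.7998e+02 -5.0000e-02  1.7376e+02] [ 0.24 -0.1  -0.14] [  3.7  18.4  82.2   0.   79.4 -80.1]
```

View pics/s2b.png

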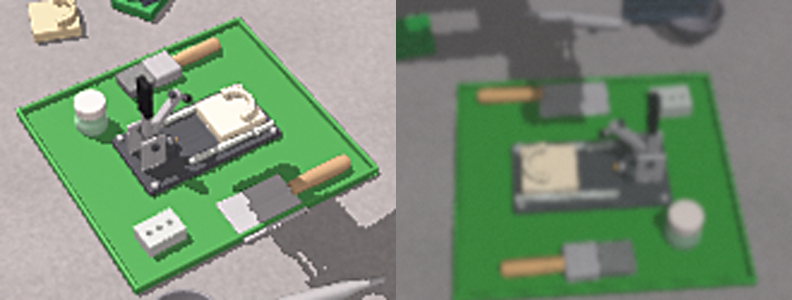

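Call:
arm_command --series '[-0.082,0.009,0,0,0,0,-0.082,0.009,0,0,0,0,-0.082,0.009,0,0,0,0,-0.082,0.009,0,0,0,0,-0.082,0.009,0,0,0,0,0,0,-0.0875,0,0,0,0,0,-0.0875,0,0,0,0,0,-0.0875,0,0,0,0,0,-0.0875,0,0,0,0,0,-0.0875,0,0,0,0,0,-0.0875,0,0,0,0,0,0,0,0,0]'

```text
time_s: 3.17
ee_pos: [421.6, 66.5, 36.1]
ee_rot: [-179.8, -0.7, 173.7]
force: [0.0, -0.7, -1.4]
gripper_width: 0.4
```

```bash
python3 - <<'E'
from h import *
look('w2')
from workcell import grab_frame
d={}
for n in("scene","side"):
    f=grab_frame(n);d[n]=f
a=d["scene"]["frame"][155:280,180:345];b=d["side"]["frame"][140:265,180:345]
cv2.imwrite("pics/s2c.png",np.hstack([cv2.resize(i,None,fx=2.4,fy=2.4,interpolation=cv2.INTER_CUBIC) for i in(a,b)])[:,:,::-1])
from workcell import env
print(env.state()["ee_pos"])
E
```

```text
3.1667 [421.6  66.5  36.1] [-179.84   -0.67  173.74] [ 0.03 -0.69 -1.43] [  7.4  16.3 120.9   0.   43.5 -76.3]
[427.84427519  67.06794542  42.01199654]
```

View pics/s2c.png

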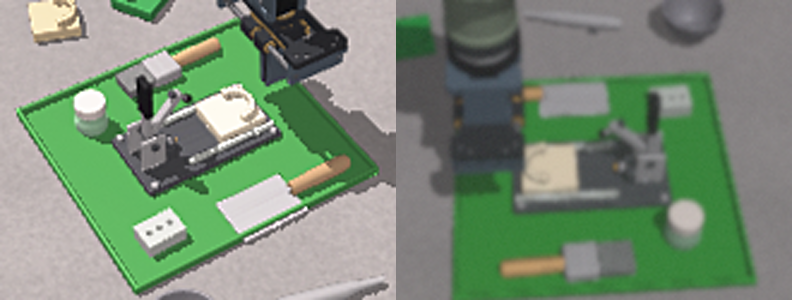

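View pics/w2.png

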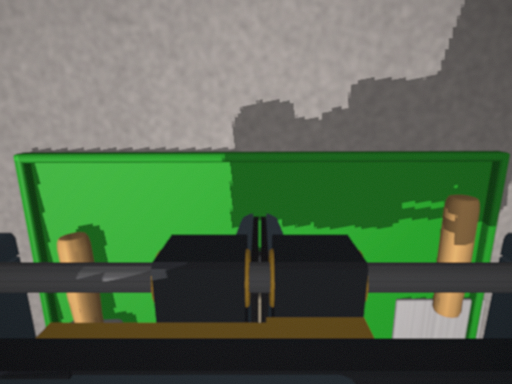

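The fingers are just behind the cast, centred on it (holder y about -1). I'll lower to z 31 and advance slowly.

Call:
arm_command --series '[0,0,-0.0068,0,0,0,0,0,-0.0068,0,0,0,0,0,-0.0068,0,0,0,0,0,-0.0068,0,0,0,0.005,-0.0005,0,0,0,0,0.005,-0.0005,0,0,0,0,0.005,-0.0005,0,0,0,0,0.005,-0.0005,0,0,0,0,0,0,0,0,0,0,0,0,0,0,0,0]'

```text
time_s: 4.15
ee_pos: [435.0, 65.8, 29.8]
ee_rot: [180.0, 0.0, 173.7]
force: [0.5, -0.0, -0.3]
gripper_width: 0.4
```

Call:
arm_command --series '[0.005,-0.0005,0,0,0,0,0.005,-0.0005,0,0,0,0,0.005,-0.0005,0,0,0,0,0,0,0,0,0,0]'

```text
time_s: 4.48
ee_pos: [441.4, 65.3, 29.9]
ee_rot: [180.0, 0.0, 173.7]
force: [0.2, -0.5, 0.4]
gripper_width: 0.4
```

Call:
arm_command --series '[0.005,-0.0005,0,0,0,0,0.005,-0.0005,0,0,0,0,0.005,-0.0005,0,0,0,0,0,0,0,0,0,0]'

```text
time_s: 4.82
ee_pos: [447.0, 64.7, 30.0]
ee_rot: [180.0, -0.0, 173.7]
force: [-2.1, 0.6, 3.0]
gripper_width: 0.2
```

Call:
arm_command --series '[0,0,0,0,0,0,0,0,0,0,0,0]'

```text
time_s: 4.98
ee_pos: [447.0, 64.6, 30.0]
ee_rot: [180.0, 0.0, 173.7]
force: [-1.6, 0.3, 4.0]
gripper_width: 0.5
```

Call:
arm_command --series '[0.005,-0.0005,0,0,0,0,0.005,-0.0005,0,0,0,0]'

```text
time_s: 5.15
ee_pos: [450.1, 64.3, 29.9]
ee_rot: [-180.0, -0.1, 173.7]
force: [-2.9, 0.7, 5.0]
gripper_width: 0.4
```

```bash
python3 - <<'E'
from h import *
from workcell import grab_frame,env
s=env.state();print(s["ee_pos"],s["force"],s["torque"])
d={}
for n in("scene","side"):
    f=grab_frame(n);d[n]=f
a=d["scene"]["frame"][155:280,180:345];b=d["side"]["frame"][140:265,180:345]
cv2.imwrite("pics/s3.png",np.hstack([cv2.resize(i,None,fx=2.4,fy=2.4,interpolation=cv2.INTER_CUBIC) for i in(a,b)])[:,:,::-1])
print(env.state()["force"])
E
```

```text
[450.12589929  64.29247785  29.94940467] [-2.93160645  0.683745    5.04400766] [ 0.09383039  0.49460444 -0.01432482]
[-1.90951354 -0.21454926  5.30831863]
```

View pics/s3.png

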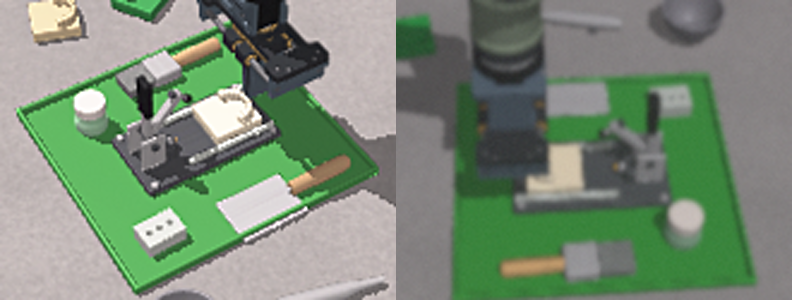

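Contact came where predicted (TCP x about 442). The vertical force is a bit high at 5 N, so I ease up 1 mm to relieve it.

Call:
arm_command --series '[0,0,0.0025,0,0,0,0,0,0,0,0,0]'

```text
time_s: 5.42
ee_pos: [451.3, 64.3, 30.8]
ee_rot: [180.0, 0.1, 173.7]
force: [-0.4, 0.2, 0.2]
gripper_width: 0.7
```

Call:
arm_command --series '[0,0,0.0025,0,0,0,0,0,0,0,0,0]'

```text
time_s: 5.58
ee_pos: [451.0, 64.3, 31.8]
ee_rot: [180.0, 0.0, 173.7]
force: [0.4, -0.4, -0.1]
gripper_width: 0.7
```

Call:
arm_command --series '[0.005,-0.0005,0,0,0,0,0.005,-0.0005,0,0,0,0]'

```text
time_s: 5.75
ee_pos: [455.0, 63.8, 31.8]
ee_rot: [180.0, 0.0, 173.7]
force: [-0.1, -0.2, 0.1]
gripper_width: 0.4
```

Call:
arm_command --series '[0.005,-0.0005,0,0,0,0,0.005,-0.0005,0,0,0,0]'

```text
time_s: 5.92
ee_pos: [459.2, 63.4, 31.8]
ee_rot: [180.0, 0.0, 173.7]
force: [0.6, 0.6, -0.3]
gripper_width: 0.4
```

```bash
cat > pic.py <<'E'
import sys
from h import *
from workcell import grab_frame,env
s=env.state();print(s["time_s"],s["ee_pos"],s["force"],s["torque"])
d={}
for n in("scene","side"):
    f=grab_frame(n);d[n]=f
a=d["scene"]["frame"][165:255,210:310];b=d["side"]["frame"][180:240,215:305]
cv2.imwrite(f"pics/{sys.argv[1]}.png",np.hstack([cv2.resize(i,(400,400*i.shape[0]//i.shape[1]),interpolation=cv2.INTER_CUBIC)[:266] for i in(a,b)])[:,:,::-1])
E
python3 pic.py s4
```

```text
5.9167 [459.15443819  63.44577548  31.76585397] [ 0.64474195  0.58852622 -0.26933485] [ 0.04294825 -0.00980982 -0.06818416]
```

View pics/s4.png

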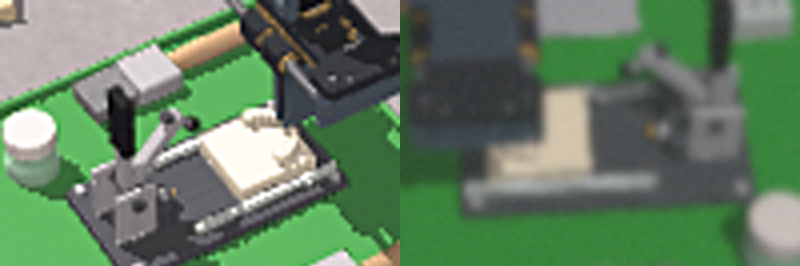

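```bash
python3 - <<'E'
from h import *
from workcell import grab_frame,env
s=env.state();print(s["time_s"],s["ee_pos"])
d={n:grab_frame(n) for n in("scene","side")}; pickle.dump(d,open("d5.pkl","wb"))
th=np.radians(-6.2);R=np.array([[np.cos(th),-np.sin(th)],[np.sin(th),np.cos(th)]]);o=np.array([544.3,55.9])
W=lambda x,y,z:np.r_[o+R@[x,y],z]
out=[]
for n,(x,y,w,h) in {"scene":(230,165,80,80),"side":(215,180,80,60)}.items():
    im=d[n]["frame"][y:y+h,x:x+w]; k=400/w; im=cv2.resize(im,None,fx=k,fy=k,interpolation=cv2.INTER_CUBIC)
    if n=="side": im=np.vstack([im,np.zeros((100,400,3),np.uint8)])
    def dot(X,c): 
        p=(proj(d[n],X)[0]+.5-[x,y])*k; cv2.circle(im,tuple(int(v) for v in p),3,c,-1)
    T=np.r_[s["ee_pos"][:2],0]
    t=s["ee_pos"]; 
    dot([t[0],t[1],t[2]-11],(255,0,0))
    dot([t[0]+15.9,t[1]-1.7,t[2]-11],(255,0,255))
    for hx in(-22,-15,-8,-1): dot(W(hx,31,32),(0,0,255))
    for a in((-100,-50),(-100,50),(90,-50),(90,50)): dot(W(*a,14),(255,255,0))
    out.append(im)
cv2.imwrite("pics/s5.png",np.hstack(out)[:,:,::-1])
E
```

```text
6.0167 [459.36631949  63.43191269  31.80901981]
```

View pics/s5.png

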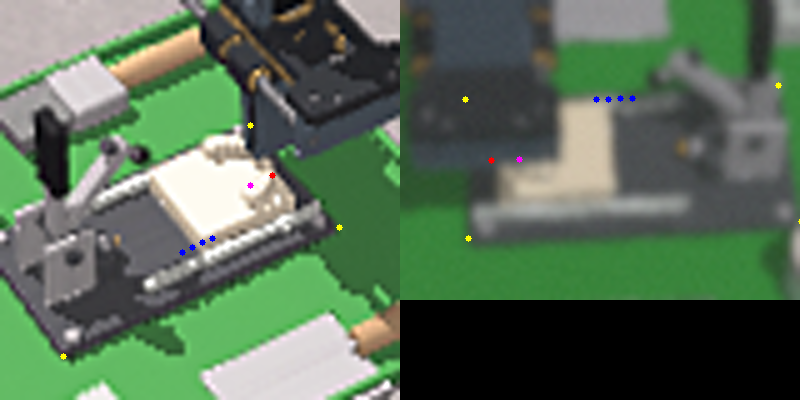

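The cast seems to have moved only a few mm. I'll measure that by tracking the heel edge between the first picture and now.

```bash
cat > heel.py <<'E'
from h import *
th=np.radians(-6.2);R2=np.array([[np.cos(th),-np.sin(th)],[np.sin(th),np.cos(th)]]);o=np.array([544.3,55.9])
W=lambda x,y,z:np.r_[o+R2@[x,y],z]
def heel(d):
    r={}
    for n in("scene","side"):
        im=d[n]["frame"].astype(float); v=[]
        hx=np.arange(-60,30,.5)
        for y in np.arange(-10,27,2.):
            P=proj(d[n],np.array([W(x,y,32) for x in hx])).astype(np.float32)
            pr=cv2.remap(im[:,:,0].astype(np.float32),P[:,0:1],P[:,1:2],cv2.INTER_LINEAR).ravel()
            g=cv2.GaussianBlur(pr.reshape(-1,1),(1,9),0).ravel(); k=hx>-35
            v.append(hx[k][np.argmin(np.gradient(g)[k])])
        r[n]=np.median(v).round(1)
    return r
if __name__=="__main__":
    from workcell import grab_frame,env
    s=env.state(); d={n:grab_frame(n) for n in("scene","side")}
    print(s["time_s"],s["ee_pos"].round(1),s["force"].round(2),heel(d))
E
python3 - <<'E'
from heel import *
for n in("d0","d5"): print(n,heel(pickle.load(open(n+".pkl","rb"))))
E
```

```text
d0 {'scene': np.float64(-21.5), 'side': np.float64(-21.5)}
d5 {'scene': np.float64(-10.0), 'side': np.float64(-15.0)}
```

The cast has moved about 10 mm, so it is being pushed. Earliest home is heel x about +6. I keep advancing while reading force.

Call:
arm_command --series '[0.005,-0.0005,0,0,0,0,0.005,-0.0005,0,0,0,0,0.005,-0.0005,0,0,0,0,0.005,-0.0005,0,0,0,0]'

```text
time_s: 6.45
ee_pos: [467.1, 62.7, 31.8]
ee_rot: [180.0, 0.0, 173.7]
force: [-0.4, -0.6, -0.7]
gripper_width: 0.4
```

```bash
python3 heel.py
```

```text
6.45 [467.1  62.7  31.8] [-0.37 -0.63 -0.74] {'scene': np.float64(-10.0), 'side': np.float64(-15.0)}
```

```bash
python3 - <<'E'
from h import *
from workcell import grab_frame
a=grab_frame("scene")["frame"][165:225,240:320]; b=grab_frame("side")["frame"][180:240,215:295]
cv2.imwrite("pics/s6.png",np.hstack([cv2.resize(i,(400,300),interpolation=cv2.INTER_CUBIC) for i in(a,b)])[:,:,::-1])
look("w6")
E
```

```text
6.65 [466.8  62.6  31.7] [ 1.8000e+02 -1.0000e-02  1.7369e+02] [-0.81  0.2   0.46] [  6.2  19.6 116.2   0.   44.2 -77.5]
```

View pics/s6.png

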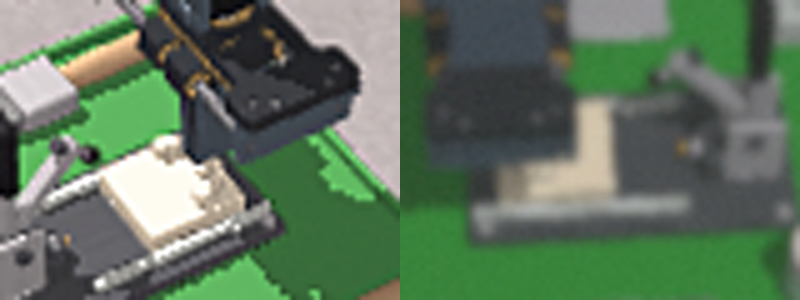

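View pics/w6.png

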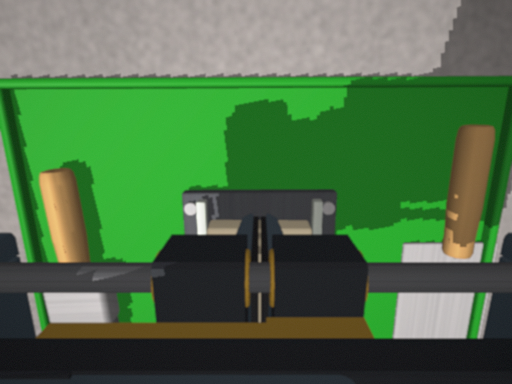

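```bash
python3 - <<'E'
from h import *
f=pickle.load(open("w6.pkl","rb")); 
M=np.linalg.inv(np.array(f["tool_from_camera"]))
for p in [(x,y,z) for z in(-8,0,11) for x in(-10,0,10,16) for y in(0,13)]:
    c=M@np.r_[p,1]; u=f["intrinsics"]@c[:3]; print(p,(u[:2]/u[2]).round(0))
# cast front edge px -> world
print(onplane(f,[[213,220],[308,220]],32).round(1))
print(onplane(f,[[185,191],[335,191]],14).round(1))
cv2.imwrite("pics/w6c.png",cv2.resize(f["frame"][180:250,160:360,::-1],None,fx=4,fy=4,interpolation=cv2.INTER_CUBIC))
E
```

```text
(-10, 0, -8) [258. 255.]
(-10, 13, -8) [280. 255.]
(0, 0, -8) [258. 239.]
(0, 13, -8) [281. 239.]
(10, 0, -8) [258. 223.]
(10, 13, -8) [281. 223.]
(16, 0, -8) [258. 213.]
(16, 13, -8) [281. 213.]
(-10, 0, 0) [259. 249.]
(-10, 13, 0) [280. 249.]
(0, 0, 0) [259. 234.]
(0, 13, 0) [280. 234.]
(10, 0, 0) [259. 218.]
(10, 13, 0) [280. 218.]
(16, 0, 0) [259. 209.]
(16, 13, 0) [280. 209.]
(-10, 0, 11) [259. 242.]
(-10, 13, 11) [279. 242.]
(0, 0, 11) [259. 228.]
(0, 13, 11) [279. 228.]
(10, 0, 11) [259. 213.]
(10, 13, 11) [279. 213.]
(16, 0, 11) [259. 204.]
(16, 13, 11) [279. 204.]
[[454.8  36.5  32. ]
 [461.   93.1  32. ]]
[[439.3  18.2  14. ]
 [449.8 113.8  14. ]]
```

View pics/w6c.png

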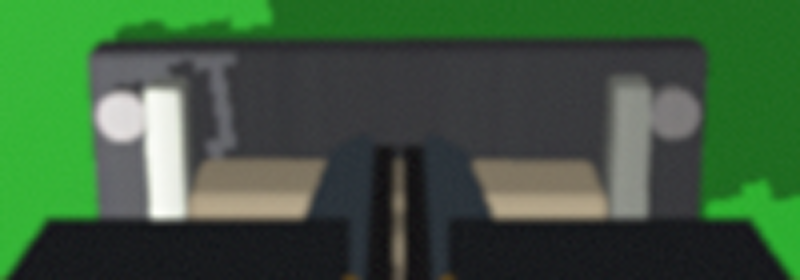

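```bash
python3 - <<'E'
from heel import *
f=pickle.load(open("w6.pkl","rb"))
h=lambda P:((P[:,:2]-o)@R2).round(1).tolist()
print("bottom z14",h(onplane(f,[[212,220],[308,220]],14)),"top z32",h(onplane(f,[[208.5,228],[311,228]],32)), "top width px", )
print("bed",h(onplane(f,[[184.5,191],[335,191]],14)))
print("tcp",h(np.array([[466.9,62.6,0]])))
for n in("scene","side"):
    from workcell import grab_frame
E
python3 heel.py
```

```text
bottom z14 [[-80.7, -32.3], [-80.6, 30.8]] top z32 [[-81.8, -31.8], [-81.7, 29.9]] top width px
bed [[-100.3, -49.1], [-100.2, 47.3]]
tcp [[-77.7, -1.7]]
6.7 [466.7  62.6  31.8] [-0.28  0.27  0.61] {'scene': np.float64(-10.0), 'side': np.float64(-15.5)}
```

The close wrist view shows the cast front edge at holder x -81 while the TCP is at -77.7. So the fingertips are above the cast and only dragged it 6 mm; they do not reach as low as stated. I'll lift, back off, and measure the fingertip height.

Call:
arm_command --series '[0,0,0.01,0,0,0,0,0,0.01,0,0,0,0,0,0.01,0,0,0,-0.018,0.0018,0,0,0,0,-0.018,0.0018,0,0,0,0,-0.018,0.0018,0,0,0,0,-0.018,0.0018,0,0,0,0,-0.018,0.0018,0,0,0,0,0,0,0,0,0,0,0,0,0,0,0,0]'

```text
time_s: 7.63
ee_pos: [430.3, 66.3, 43.8]
ee_rot: [180.0, 0.0, 173.7]
force: [0.1, 0.2, -0.1]
gripper_width: 0.4
```

```bash
python3 - <<'E'
from h import *
from workcell import grab_frame,env
s=env.state(); t=s["ee_pos"]; print(s["time_s"],t,s["gripper_width"])
d={n:grab_frame(n) for n in("scene","side")}; pickle.dump(d,open("d7.pkl","wb")); out=[]
for n,(x,y,w,h) in {"scene":(260,150,80,60),"side":(195,150,80,60)}.items():
    im=cv2.resize(d[n]["frame"][y:y+h,x:x+w],None,fx=5,fy=5,interpolation=cv2.INTER_CUBIC)
    for dz,c in((-11,(255,0,0)),(0,(255,255,0)),(10,(255,0,255)),(20,(0,0,255))):
        p=(proj(d[n],[t[0],t[1],t[2]+dz])[0]+.5-[x,y])*5; cv2.circle(im,tuple(int(v) for v in p),3,c,-1)
    out.append(im)
cv2.imwrite("pics/s7.png",np.hstack(out)[:,:,::-1])
E
```

```text
7.6333 [430.33728581  66.32089826  43.84781894] 0.35215595387210713
```

View pics/s7.png

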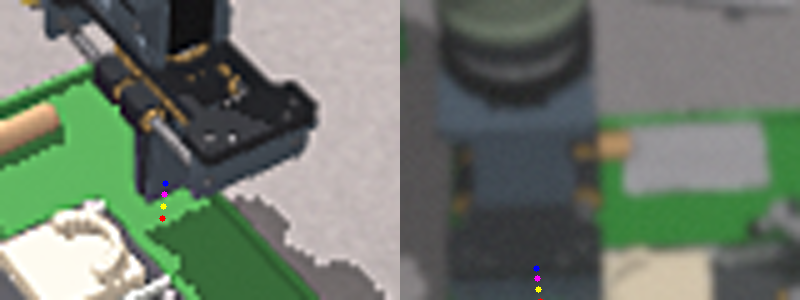

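```bash
python3 - <<'E'
from h import *
d=pickle.load(open("d7.pkl","rb"))["scene"]; t=np.array([430.3,66.3,43.8]); a=np.radians(-6.3)
fx=np.array([np.cos(a),np.sin(a),0]);ly=np.array([-np.sin(a),np.cos(a),0])
pr=lambda p:((proj(d,p)[0]+.5-[260,150])*5).round(0)
for dz in(20,40,60,68,80): print("body +y end dz",dz,pr(t+38*fx+89*ly+[0,0,dz]),pr(t-38*fx+89*ly+[0,0,dz]))
for dz in(-11,-5,0,5,10): print("tip",dz,[pr(t+e*fx+s*ly+[0,0,dz]).tolist() for e in(10,16) for s in(-13.5,13.5)])
cv2.imwrite("pics/s7c.png",cv2.resize(d["frame"][150:200,270:330,::-1],None,fx=12,fy=12,interpolation=cv2.INTER_NEAREST))
E
```

```text
body +y end dz 20 [195. 303.] [303. 252.]
body +y end dz 40 [197. 279.] [306. 229.]
body +y end dz 60 [199. 255.] [309. 205.]
body +y end dz 68 [200. 245.] [311. 195.]
body +y end dz 80 [201. 231.] [313. 180.]
tip -11 [[137.0, 211.0], [161.0, 239.0], [129.0, 215.0], [153.0, 242.0]]
tip -5 [[137.0, 204.0], [162.0, 232.0], [129.0, 208.0], [153.0, 236.0]]
tip 0 [[138.0, 199.0], [162.0, 226.0], [129.0, 202.0], [154.0, 230.0]]
tip 5 [[138.0, 193.0], [162.0, 221.0], [130.0, 197.0], [154.0, 224.0]]
tip 10 [[138.0, 187.0], [163.0, 215.0], [130.0, 191.0], [154.0, 218.0]]
```

View pics/s7c.png

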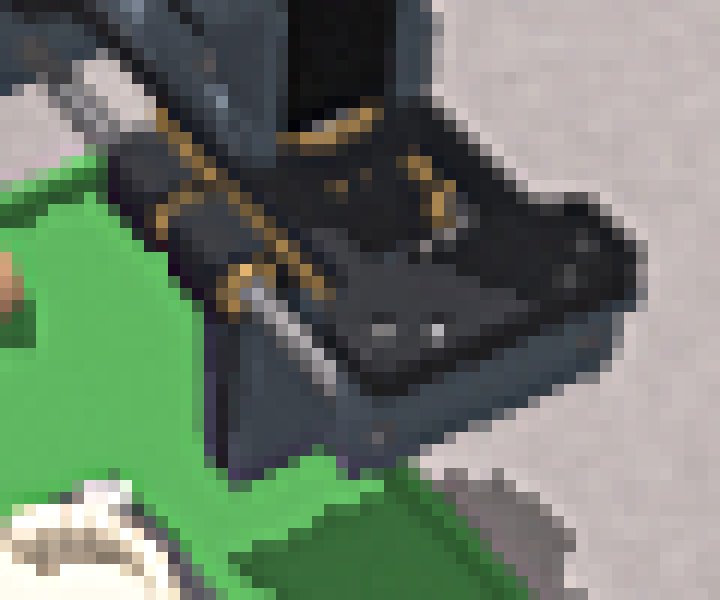

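The scene view puts the fingertips about 8–13 mm above the reported TCP, not 11 mm below. The wrist view and the earlier contact (they rode on the teeth at z about 43) agree. I'll descend by feel behind the cast.

Call:
arm_command --series '[0,0,-0.0075,0,0,0,0,0,-0.0075,0,0,0,0,0,-0.0075,0,0,0,0,0,-0.0075,0,0,0,0,0,-0.0075,0,0,0,0,0,0,0,0,0]'

```text
time_s: 8.23
ee_pos: [430.3, 66.2, 28.1]
ee_rot: [-180.0, -0.1, 173.7]
force: [0.4, -0.6, 1.0]
gripper_width: 0.4
```

Call:
arm_command --series '[0,0,-0.005,0,0,0,0,0,-0.005,0,0,0,0,0,-0.005,0,0,0,0,0,0,0,0,0]'

```text
time_s: 8.57
ee_pos: [430.5, 66.2, 22.5]
ee_rot: [-180.0, -0.0, 173.7]
force: [0.2, 0.5, -0.6]
gripper_width: -0.1
```

Call:
arm_command --series '[0,0,-0.005,0,0,0,0,0,-0.005,0,0,0,0,0,-0.005,0,0,0,0,0,0,0,0,0]'

```text
time_s: 8.9
ee_pos: [430.5, 66.2, 16.4]
ee_rot: [-180.0, -0.0, 173.7]
force: [0.0, -0.2, 0.3]
gripper_width: 0.5
```

```bash
python3 - <<'E'
from h import *
from workcell import grab_frame,env
look("w8")
d={n:grab_frame(n) for n in("scene",)}; pickle.dump(d,open("d8.pkl","wb"))
a=d["scene"]["frame"][155:205,260:330]; f=pickle.load(open("w8.pkl","rb"))["frame"][170:250,160:360]
cv2.imwrite("pics/s8.png",np.hstack([cv2.resize(a,(420,300),interpolation=cv2.INTER_CUBIC),cv2.resize(f,(375,300)) if 0 else cv2.copyMakeBorder(cv2.resize(f,(380,152)),0,148,0,0,0)])[:,:,::-1])
E
```

```text
8.9 [430.5  66.2  16.4] [-1.7999e+02 -4.0000e-02  1.7369e+02] [ 0.02 -0.23  0.27] [  7.2  18.4 121.6   0.   40.  -76.5]
```

View pics/s8.png

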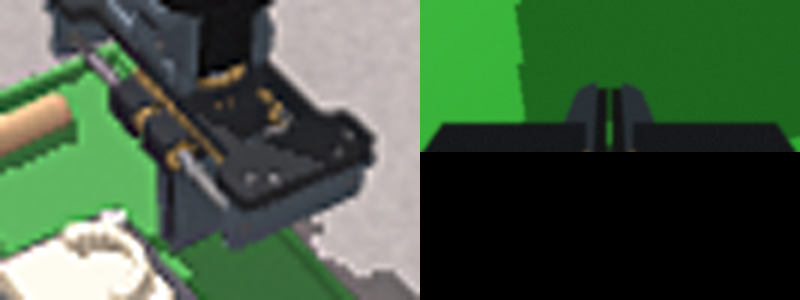

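No contact at TCP z 16, so the tips really do sit well above the TCP. I go down to z 9 and then advance toward the cast front in small steps.

Call:
arm_command --series '[0,0,-0.005,0,0,0,0,0,-0.005,0,0,0,0,0,-0.005,0,0,0,0,0,0,0,0,0]'

```text
time_s: 9.33
ee_pos: [430.5, 66.2, 10.4]
ee_rot: [-180.0, -0.0, 173.7]
force: [0.1, 0.9, 1.1]
gripper_width: 0.8
```

Call:
arm_command --series '[0.0075,-0.0008,0,0,0,0,0.0075,-0.0008,0,0,0,0,0.0075,-0.0008,0,0,0,0,0,0,0,0,0,0]'

```text
time_s: 9.67
ee_pos: [441.0, 65.3, 11.0]
ee_rot: [180.0, 0.1, 173.7]
force: [1.1, -0.1, 0.3]
gripper_width: 0.5
```

Call:
arm_command --series '[0.005,-0.0005,0,0,0,0,0.005,-0.0005,0,0,0,0,0,0,0,0,0,0]'

```text
time_s: 9.92
ee_pos: [444.4, 64.9, 10.8]
ee_rot: [180.0, 0.0, 173.7]
force: [-0.3, -0.1, 0.5]
gripper_width: 0.4
```

Call:
arm_command --series '[0.005,-0.0005,0,0,0,0,0.005,-0.0005,0,0,0,0,0,0,0,0,0,0]'

```text
time_s: 10.17
ee_pos: [447.9, 64.5, 10.7]
ee_rot: [180.0, -0.0, 173.7]
force: [-0.4, -0.9, -0.3]
gripper_width: 0.9
```

Call:
arm_command --series '[0.005,-0.0005,0,0,0,0,0.005,-0.0005,0,0,0,0,0,0,0,0,0,0]'

```text
time_s: 10.42
ee_pos: [452.3, 64.1, 10.8]
ee_rot: [180.0, 0.0, 173.7]
force: [-0.1, -0.3, -0.5]
gripper_width: 0.3
```

```bash
python3 heel.py; python3 - <<'E'
from h import *
f=look("w9")["frame"][150:250,160:360]
cv2.imwrite("pics/w9c.png",cv2.resize(f,None,fx=3.5,fy=3.5,interpolation=cv2.INTER_CUBIC)[:,:,::-1])
E
```

```text
10.4167 [452.3  64.1  10.8] [-0.13 -0.29 -0.47] {'scene': np.float64(-3.5), 'side': np.float64(-9.0)}
10.5167 [452.3  64.1  10.9] [1.7999e+02 5.0000e-02 1.7369e+02] [-0.02  0.55  0.28] [  6.6  20.4 119.4   0.   40.2 -77.1]
```

View pics/w9c.png

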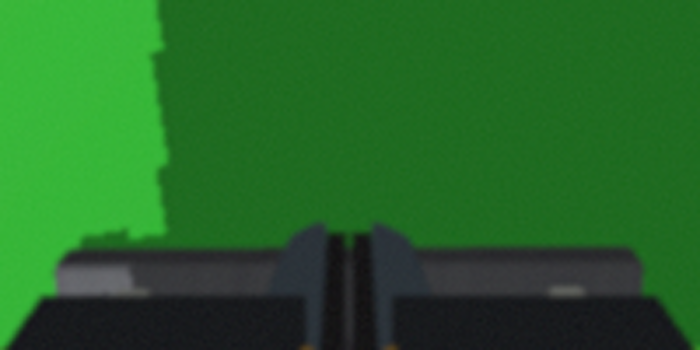

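The heel has moved to about -9, so the fingers now push the cast: TCP holder x -92.4 plus 16 mm of finger matches its front face. Sliding takes under 1 N. Continuing.

Call:
arm_command --series '[0.005,-0.0005,0,0,0,0,0.005,-0.0005,0,0,0,0,0.005,-0.0005,0,0,0,0,0.005,-0.0005,0,0,0,0,0,0,0,0,0,0]'

```text
time_s: 10.98
ee_pos: [460.5, 63.3, 10.8]
ee_rot: [180.0, 0.0, 173.7]
force: [0.3, -0.3, -0.0]
gripper_width: 0.5
```

Call:
arm_command --series '[0.0025,-0.0003,0,0,0,0,0.0025,-0.0003,0,0,0,0,0.0025,-0.0003,0,0,0,0]'

```text
time_s: 11.23
ee_pos: [462.7, 62.9, 10.8]
ee_rot: [180.0, -0.0, 173.7]
force: [-1.6, 0.7, 0.9]
gripper_width: 0.2
```

Call:
arm_command --series '[0.0025,-0.0003,0,0,0,0,0.0025,-0.0003,0,0,0,0,0.0025,-0.0003,0,0,0,0]'

```text
time_s: 11.48
ee_pos: [465.9, 62.6, 10.8]
ee_rot: [180.0, -0.0, 173.7]
force: [-2.4, 1.0, -0.4]
gripper_width: 0.6
```

Call:
arm_command --series '[0.0025,-0.0003,0,0,0,0,0.0025,-0.0003,0,0,0,0,0.0025,-0.0003,0,0,0,0]'

```text
time_s: 11.73
ee_pos: [468.9, 62.2, 10.8]
ee_rot: [180.0, 0.0, 173.7]
force: [-1.4, -0.2, -0.5]
gripper_width: 0.5
```

```bash
python3 heel.py; python3 pic.py s9
```

```text
11.7333 [468.9  62.2  10.8] [-1.38 -0.23 -0.49] {'scene': np.float64(13.0), 'side': np.float64(8.5)}
11.8333 [469.2116436   62.20561821  10.80192558] [-1.05773512 -0.26539635  0.04533171] [ 0.05248729  0.1016823  -0.04369852]
```

View pics/s9.png

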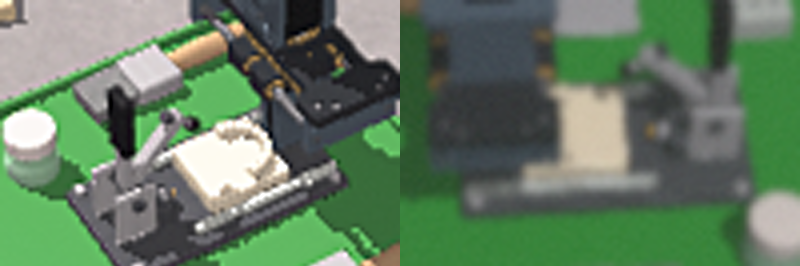

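The cast moves cleanly with about 1.5 N of drag. The brass pin at (652,130) in the side crop is still ~12 mm ahead.

Call:
arm_command --series '[0.0025,-0.0003,0,0,0,0,0.0025,-0.0003,0,0,0,0,0.0025,-0.0003,0,0,0,0,0.0025,-0.0003,0,0,0,0]'

```text
time_s: 12.27
ee_pos: [472.8, 61.7, 10.8]
ee_rot: [180.0, -0.0, 173.7]
force: [-0.4, -0.4, 1.4]
gripper_width: 0.9
```

Call:
arm_command --series '[0.0025,-0.0003,0,0,0,0,0.0025,-0.0003,0,0,0,0,0.0025,-0.0003,0,0,0,0]'

```text
time_s: 12.52
ee_pos: [475.9, 61.4, 10.8]
ee_rot: [180.0, -0.0, 173.7]
force: [-1.5, 0.5, 0.9]
gripper_width: 0.2
```

Call:
arm_command --series '[0.0025,-0.0003,0,0,0,0,0.0025,-0.0003,0,0,0,0]'

```text
time_s: 12.68
ee_pos: [477.9, 61.1, 10.8]
ee_rot: [180.0, -0.0, 173.7]
force: [-0.8, 0.8, 1.6]
gripper_width: 0.4
```

```bash
python3 heel.py
```

```text
12.6833 [477.9  61.1  10.8] [-0.83  0.84  1.57] {'scene': np.float64(21.5), 'side': np.float64(17.5)}
```

Call:
arm_command --series '[0.0025,-0.0003,0,0,0,0,0,0,0,0,0,0]'

```text
time_s: 12.95
ee_pos: [479.0, 61.0, 10.8]
ee_rot: [180.0, 0.0, 173.7]
force: [-0.0, -0.2, 0.6]
gripper_width: 0.3
```

Call:
arm_command --series '[0.0025,-0.0003,0,0,0,0,0,0,0,0,0,0]'

```text
time_s: 13.12
ee_pos: [480.0, 60.9, 10.8]
ee_rot: [180.0, 0.0, 173.7]
force: [-0.6, 0.0, -0.6]
gripper_width: 0.8
```

Call:
arm_command --series '[0.0025,-0.0003,0,0,0,0,0,0,0,0,0,0]'

```text
time_s: 13.28
ee_pos: [481.0, 60.8, 10.8]
ee_rot: [180.0, 0.0, 173.7]
force: [-1.6, 0.5, -0.1]
gripper_width: 0.5
```

Call:
arm_command --series '[0.0025,-0.0003,0,0,0,0,0,0,0,0,0,0]'

```text
time_s: 13.45
ee_pos: [482.0, 60.7, 10.8]
ee_rot: [180.0, 0.0, 173.7]
force: [-1.5, -0.1, 0.3]
gripper_width: 0.4
```

Call:
arm_command --series '[0.0025,-0.0003,0,0,0,0,0,0,0,0,0,0]'

```text
time_s: 13.62
ee_pos: [483.0, 60.5, 10.8]
ee_rot: [180.0, 0.0, 173.7]
force: [-2.2, 0.9, 0.3]
gripper_width: 0.1
```

Call:
arm_command --series '[0.0025,-0.0003,0,0,0,0,0,0,0,0,0,0]'

```text
time_s: 13.78
ee_pos: [484.0, 60.4, 10.8]
ee_rot: [180.0, 0.0, 173.7]
force: [-0.3, -0.3, 0.5]
gripper_width: 0.6
```

```bash
python3 heel.py; python3 pic.py s10
```

```text
13.7833 [484.   60.4  10.8] [-0.29 -0.26  0.52] {'scene': np.float64(27.5), 'side': np.float64(23.0)}
13.8833 [484.0604331   60.38696825  10.81875486] [-0.06559515 -0.6047299  -0.20437243] [0.02473632 0.10102209 0.02127323]
```

View pics/s10.png

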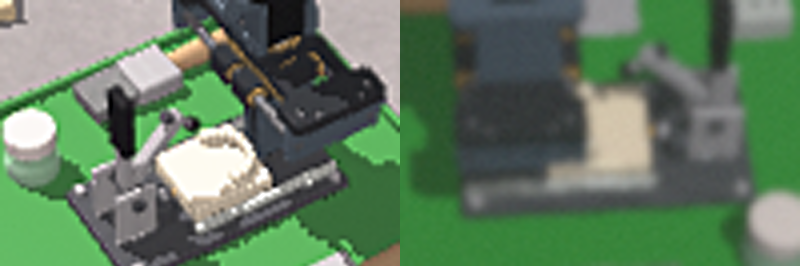

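The heel is about to meet the brass pin in the side crop at (653,130). I drop to 0.5 mm steps.

Call:
arm_command --series '[0.00125,-0.00014,0,0,0,0,0.00125,-0.00014,0,0,0,0]'

```text
time_s: 14.15
ee_pos: [484.5, 60.3, 10.8]
ee_rot: [180.0, -0.0, 173.7]
force: [-1.7, -0.2, 1.1]
gripper_width: 0.4
```

Call:
arm_command --series '[0.00125,-0.00014,0,0,0,0,0.00125,-0.00014,0,0,0,0]'

```text
time_s: 14.32
ee_pos: [485.7, 60.2, 10.8]
ee_rot: [180.0, -0.0, 173.7]
force: [-0.8, 0.8, 1.1]
gripper_width: 0.6
```

Call:
arm_command --series '[0.00125,-0.00014,0,0,0,0,0.00125,-0.00014,0,0,0,0]'

```text
time_s: 14.48
ee_pos: [486.6, 60.1, 10.8]
ee_rot: [180.0, -0.0, 173.7]
force: [-1.0, 0.5, 1.4]
gripper_width: 0.4
```

Call:
arm_command --series '[0.00125,-0.00014,0,0,0,0,0.00125,-0.00014,0,0,0,0]'

```text
time_s: 14.65
ee_pos: [487.7, 60.0, 10.8]
ee_rot: [180.0, -0.0, 173.7]
force: [-1.8, -0.9, 1.6]
gripper_width: 0.2
```

Call:
arm_command --series '[0.00125,-0.00014,0,0,0,0,0.00125,-0.00014,0,0,0,0]'

```text
time_s: 14.82
ee_pos: [488.7, 59.9, 10.8]
ee_rot: [180.0, -0.0, 173.7]
force: [-1.1, 0.9, 1.6]
gripper_width: 0.4
```

Call:
arm_command --series '[0.00125,-0.00014,0,0,0,0,0,0,0,0,0,0]'

```text
time_s: 14.98
ee_pos: [488.9, 59.8, 10.7]
ee_rot: [180.0, -0.1, 173.7]
force: [-1.7, -0.2, 2.2]
gripper_width: 0.8
```

Call:
arm_command --series '[0.00125,-0.00014,0,0,0,0,0,0,0,0,0,0]'

```text
time_s: 15.15
ee_pos: [488.9, 59.8, 10.6]
ee_rot: [-180.0, -0.1, 173.7]
force: [-4.5, 2.0, 2.6]
gripper_width: 0.4
```

Call:
arm_command --series '[0.00125,-0.00014,0,0,0,0,0,0,0,0,0,0]'

```text
time_s: 15.32
ee_pos: [488.9, 59.7, 10.6]
ee_rot: [-180.0, -0.2, 173.7]
force: [-5.6, 0.1, 3.4]
gripper_width: 0.5
```

The TCP has stopped at x 488.9 while force rises: this is solid home. One more small step, then hold.

Call:
arm_command --series '[0.00125,-0.00014,0,0,0,0,0,0,0,0,0,0]'

```text
time_s: 15.48
ee_pos: [488.9, 59.7, 10.5]
ee_rot: [-180.0, -0.2, 173.7]
force: [-6.1, 2.7, 3.8]
gripper_width: 0.3
```

Call:
arm_command --series '[0,0,0,0,0,0,0,0,0,0,0,0,0,0,0,0,0,0]'

```text
time_s: 15.73
ee_pos: [488.9, 59.7, 10.5]
ee_rot: [-180.0, -0.2, 173.7]
force: [-5.9, 1.8, 3.5]
gripper_width: 0.4
```

```bash
python3 heel.py; python3 heel.py;python3 pic.py s11
```

```text
15.7333 [488.9  59.7  10.5] [-5.93  1.78  3.52] {'scene': np.float64(27.0), 'side': np.float64(27.5)}
15.8333 [488.9  59.7  10.5] [-6.39  2.6   4.38] {'scene': np.float64(27.0), 'side': np.float64(27.5)}
15.9333 [488.89208529  59.73818076  10.54745719] [-6.24692478  1.7287755   3.96665415] [0.29116687 1.11753289 0.06821503]
```

View pics/s11.png

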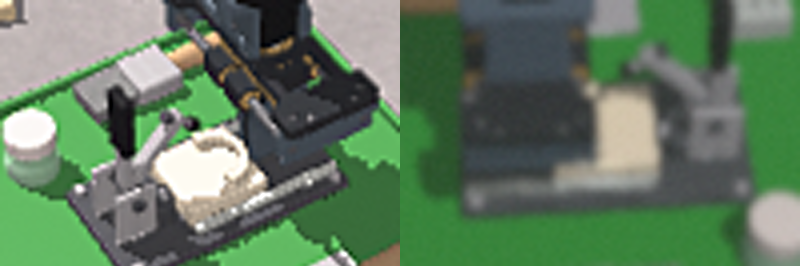

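Held at about 6 N. Friction could take up to ~3 N of that, so I raise it slightly for margin, hold, then back off.

Call:
arm_command --series '[0.00125,-0.00014,0,0,0,0,0.00125,-0.00014,0,0,0,0,0,0,0,0,0,0]'

```text
time_s: 16.28
ee_pos: [488.9, 59.7, 10.4]
ee_rot: [-180.0, -0.3, 173.7]
force: [-8.6, 2.0, 4.4]
gripper_width: 0.6
```

Call:
arm_command --series '[0,0,0,0,0,0,0,0,0,0,0,0,0,0,0,0,0,0,0,0,0,0,0,0]'

```text
time_s: 16.62
ee_pos: [488.9, 59.7, 10.4]
ee_rot: [-180.0, -0.3, 173.7]
force: [-7.2, 2.6, 4.6]
gripper_width: 0.3
```

Call:
arm_command --series '[-0.0025,0.0003,0,0,0,0,-0.0025,0.0003,0,0,0,0,-0.0025,0.0003,0,0,0,0,-0.0025,0.0003,0,0,0,0,-0.0025,0.0003,0,0,0,0,-0.005,0.0005,0,0,0,0,-0.01,0.001,0,0,0,0,-0.01,0.001,0,0,0,0,0,0,0,0,0,0]'

```text
time_s: 17.37
ee_pos: [475.8, 61.1, 10.8]
ee_rot: [-180.0, -0.0, 173.7]
force: [0.1, -0.5, 0.2]
gripper_width: 0.3
```

```bash
python3 heel.py
```

```text
17.3667 [475.8  61.1  10.8] [ 0.06 -0.53  0.24] {'scene': np.float64(27.0), 'side': np.float64(27.0)}
```

The cast stayed at home after release (heel still 27). Now I raise the fingertip to z about 122, above the raised arm, and approach the handle.

Call:
arm_command --series '[0,0,0.04,0,0,0,0,0,0.06,0,0,0,0,0,0.06,0,0,0,0,0,0.06,0,0,0,0,0,0.03,0,0,0,0,0,0.003,0,0,0,0,0,0,0,0,0,0.046,-0.005,0,0,0,0,0.046,-0.005,0,0,0,0,0.046,-0.005,0,0,0,0,0.046,-0.005,0,0,0,0,0.02,-0.0022,0,0,0,0,0.01,-0.001,0,0,0,0,0,0,0,0,0,0,0,0,0,0,0,0]'

```text
time_s: 18.72
ee_pos: [561.2, 51.9, 111.2]
ee_rot: [-180.0, -0.1, 173.7]
force: [0.2, -0.1, -0.5]
gripper_width: 0.4
```

```bash
python3 - <<'E'
from heel import *
from workcell import grab_frame,env
s=env.state(); t=s["ee_pos"]; print(s["time_s"],t,s["force"],(t[:2]-o)@R2)
out=[]
D={n:grab_frame(n) for n in("scene","side")}; print(heel(D))
for n,(x,y,w,h) in {"scene":(210,130,100,100),"side":(215,140,100,100)}.items():
    out.append(cv2.resize(D[n]["frame"][y:y+h,x:x+w],(400,400),interpolation=cv2.INTER_CUBIC))
cv2.imwrite("pics/s12.png",np.hstack(out)[:,:,::-1])
E
```

```text
18.7167 [561.15575838  51.87298016 111.19069501] [ 0.1839951  -0.05289271 -0.53586158] [17.19208399 -2.18305461]
{'scene': np.float64(27.5), 'side': np.float64(27.5)}
```

View pics/s12.png

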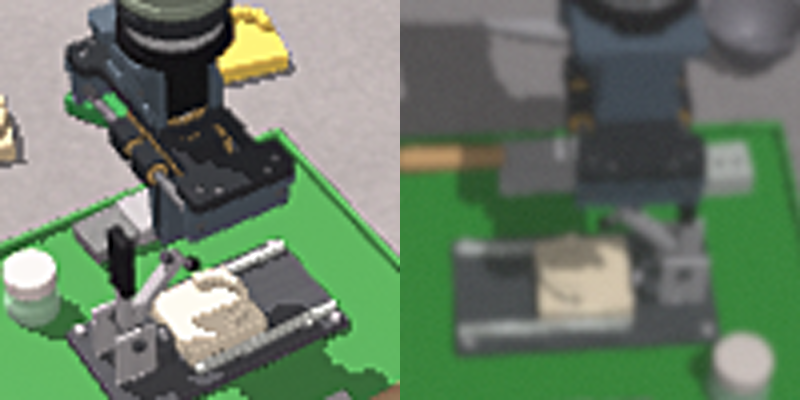

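The cast is in place and the fingertip at (165,238) in the scene crop is behind the handle, ~25 mm short. Advancing.

Call:
arm_command --series '[0.015,-0.0016,0,0,0,0,0.015,-0.0016,0,0,0,0,0.015,-0.0016,0,0,0,0,0,0,0,0,0,0]'

```text
time_s: 19.15
ee_pos: [582.0, 49.8, 112.2]
ee_rot: [180.0, 0.1, 173.7]
force: [0.3, -0.8, 0.4]
gripper_width: 0.3
```

Call:
arm_command --series '[0.005,-0.0005,0,0,0,0,0.005,-0.0005,0,0,0,0,0,0,0,0,0,0]'

```text
time_s: 19.4
ee_pos: [584.7, 49.5, 111.9]
ee_rot: [180.0, 0.0, 173.7]
force: [0.0, 0.6, -0.1]
gripper_width: 0.3
```

Call:
arm_command --series '[0.005,-0.0005,0,0,0,0,0.005,-0.0005,0,0,0,0,0,0,0,0,0,0]'

```text
time_s: 19.65
ee_pos: [586.2, 49.3, 111.9]
ee_rot: [-180.0, -0.3, 173.7]
force: [-6.4, 0.3, 4.4]
gripper_width: 0.6
```

Call:
arm_command --series '[0.005,-0.0005,0,0,0,0,0.005,-0.0005,0,0,0,0,0,0,0,0,0,0]'

```text
time_s: 19.9
ee_pos: [590.2, 48.9, 112.0]
ee_rot: [-180.0, -0.3, 173.7]
force: [-5.3, -0.1, 3.7]
gripper_width: 0.7
```

Contact came at the predicted x and the handle is turning under about 6 N. Continuing steadily.

Call:
arm_command --series '[0.005,-0.0005,0,0,0,0,0.005,-0.0005,0,0,0,0,0.005,-0.0005,0,0,0,0,0.005,-0.0005,0,0,0,0]'

```text
time_s: 20.23
ee_pos: [598.1, 48.0, 111.7]
ee_rot: [-180.0, -0.3, 173.7]
force: [-5.1, 0.5, 0.6]
gripper_width: 0.5
```

Call:
arm_command --series '[0.005,-0.0005,0,0,0,0,0.005,-0.0005,0,0,0,0,0.005,-0.0005,0,0,0,0,0.005,-0.0005,0,0,0,0]'

```text
time_s: 20.57
ee_pos: [607.9, 47.1, 111.3]
ee_rot: [-180.0, -0.1, 173.7]
force: [-3.2, 0.4, -0.8]
gripper_width: 0.4
```

Call:
arm_command --series '[0.005,-0.0005,0,0,0,0,0.005,-0.0005,0,0,0,0,0.005,-0.0005,0,0,0,0,0.005,-0.0005,0,0,0,0]'

```text
time_s: 20.9
ee_pos: [617.5, 46.3, 112.3]
ee_rot: [180.0, 0.1, 173.7]
force: [-1.8, 1.1, -0.9]
gripper_width: 0.8
```

Call:
arm_command --series '[0.005,-0.0005,0,0,0,0,0.005,-0.0005,0,0,0,0,0.005,-0.0005,0,0,0,0,0.005,-0.0005,0,0,0,0]'

```text
time_s: 21.23
ee_pos: [625.4, 45.5, 112.3]
ee_rot: [180.0, 0.1, 173.7]
force: [-0.8, 0.7, 0.2]
gripper_width: 0.4
```

```bash
python3 pic.py s13
```

```text
21.2333 [625.38482264  45.47134904 112.34849464] [-0.84136822  0.69423187  0.21019813] [ 0.02312523  0.05355625 -0.0162835 ]
```

View pics/s13.png

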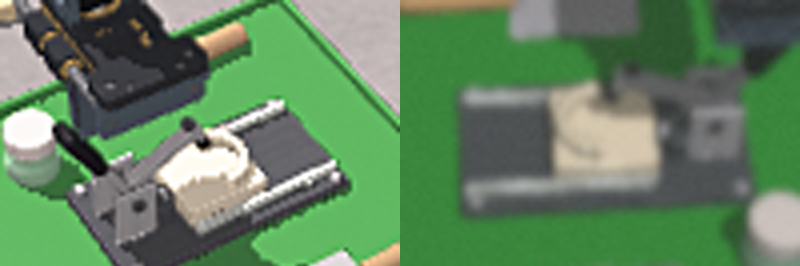

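The handle is leaning well over and force has fallen near zero, so the dead point is close.

Call:
arm_command --series '[0.005,-0.0005,0,0,0,0,0.005,-0.0005,0,0,0,0,0.005,-0.0005,0,0,0,0,0,0,0,0,0,0,0,0,0,0,0,0]'

```text
time_s: 21.75
ee_pos: [630.6, 44.9, 112.0]
ee_rot: [180.0, 0.0, 173.7]
force: [-0.3, 0.7, -0.7]
gripper_width: 0.4
```

```bash
python3 pic.py s14;python3 heel.py
```

```text
21.75 [630.57919315  44.88535615 112.00046526] [-0.25103496  0.6653731  -0.74167928] [ 0.08712336 -0.01638779  0.02732354]
21.85 [630.4  44.9 112. ] [-0.15  0.18 -0.49] {'scene': np.float64(-6.5), 'side': np.float64(-5.5)}
```

View pics/s14.png

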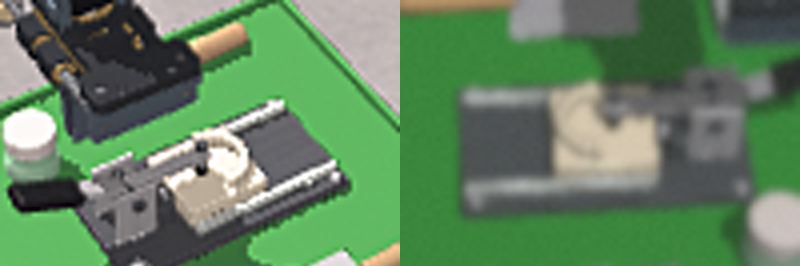

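The clamp has snapped over: the handle lies back at (45,195) and the pad is down on the cast at (203,165). I lift the finger clear and check.

Call:
arm_command --series '[0,0,0.03,0,0,0,0,0,0.06,0,0,0,0,0,0.06,0,0,0,0,0,0.06,0,0,0,0,0,0.06,0,0,0,0,0,0.06,0,0,0,0,0,0,0,0,0]'

```text
time_s: 22.53
ee_pos: [632.8, 45.1, 249.7]
ee_rot: [179.9, 0.6, 173.7]
force: [0.2, 0.1, 0.4]
gripper_width: 0.3
```

```bash
python3 - <<'E'
from heel import *
from workcell import grab_frame
look("w15"); D={n:grab_frame(n) for n in("scene","side")}; out=[]
for n,(x,y,w,h) in {"scene":(180,140,170,150),"side":(190,150,150,132)}.items():
    out.append(cv2.resize(D[n]["frame"][y:y+h,x:x+w],(400,353),interpolation=cv2.INTER_CUBIC))
cv2.imwrite("pics/s15.png",np.hstack(out)[:,:,::-1])
for n in D:
    v=[]
    hx=np.arange(10,45,.5)
    for y in np.arange(14,27,1.):
        P=proj(D[n],np.array([W(x,y,32) for x in hx])).astype(np.float32)
        pr=cv2.remap(D[n]["frame"][:,:,0].astype(np.float32),P[:,0:1],P[:,1:2],cv2.INTER_LINEAR).ravel()
        v.append(hx[np.argmin(np.gradient(cv2.GaussianBlur(pr.reshape(-1,1),(1,9),0).ravel()))])
    print(n,np.median(v))
E
```

```text
22.5333 [632.8  45.1 249.7] [179.9    0.58 173.69] [0.17 0.07 0.45] [  3.   22.1  76.8   0.   80.5 -80.7]
scene 31.0
side 26.5
```

View pics/s15.png

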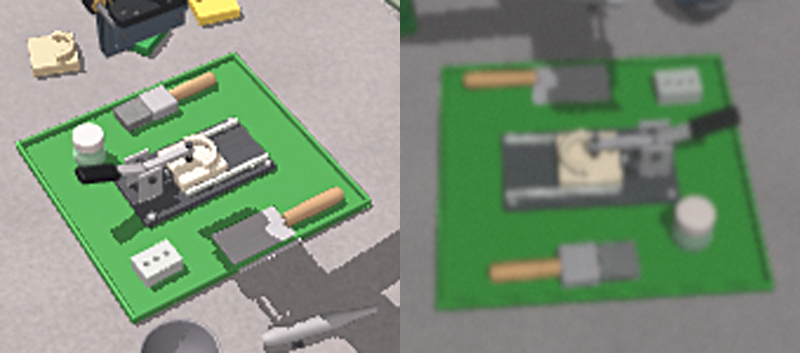

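View pics/w15.png

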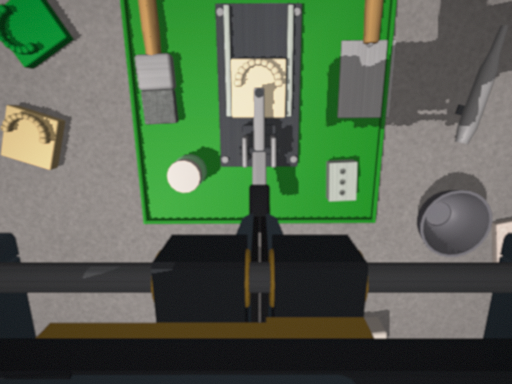

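The clamp is locked with the pad on the cast behind the teeth, the cast lies flat between the rails, and the bystanders are in place. One last check of the heel from the wrist view, then I hand in.

```bash
python3 - <<'E'
from heel import *
f=pickle.load(open("w15.pkl","rb")); im=f["frame"]; 
col=im[90:140,275:283,0].mean(1); r=90+np.argmin(np.gradient(col)); print("row",r,((onplane(f,[[279,r]],32)[:,:2]-o)@R2))
from workcell import env
print(env.state()["time_s"]); env.job_done()
E
```

```text
row 117 [[27.17547335 23.30640986]]
22.6833
the job is handed in; nothing more can be done
```

I pushed the cast home against the stop screw, snapped the clamp over onto it, and handed the job in at about 22.7 s. No verdict was reported.

- **Pressing home:** The fingertip stopped dead at TCP x 488.9 while the force rose to 6–8.6 N, and I held it there for about 1 s. The force between cast and screw is not read directly; I estimate more than 3 N after friction. The cast stayed put when released.
- **Clamp:** The handle turned under about 6 N, the force fell to zero, and it snapped back flat with the pad on the cast behind the teeth. I judged the lock and the pad from the pictures only; I had no reading of the handle angle or the pad force.
- **Last checks:** The heel sat at holder x about 27 mm from the wrist and side views, the same as when pressed home. The scene view gave 31 mm. The cast looked flat and the other things on the bench looked unmoved.
- **What disagreed:** The fingertips turned out to be about 12 mm above the reported TCP, not 11 mm beyond it as stated. Because of this my first push rode on top of the cast, bearing down with about 5 N and dragging it 6 mm. I then backed off, lowered the tool by feel, and pushed properly on the front face.

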